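# Release the last clamp of a pressure canner

### The job

The pressure canner has cooled and three of its four lid clamps are already swung out; free the last one, whose wing nut has been slackened. Without gripping or pinching it, stroke its wings round with a fingertip, anticlockwise seen from above, again and again until the nut has climbed well clear of the raised lip at the mouth of its slot (about one and a half turns up from its seat), then push the clamp outwards so that it drops and hangs down beside the pot. Do not knock the dial gauge on the lid, and leave the jars, the vent weight and the funnel on the counter where they stand.

Things in the scene. Friction and masses are not known exactly. Their poses are not given: they have to be found in the camera images.
- canner: Round cast-aluminium pressure canner, fixed on the counter on a cork mat, 250 mm in diameter (268 at the rim); origin on the counter under its centre, z up. The clamp to be freed stands upright on its -x side; those at +x, +y and -y hang swung out down the pot's side, reaching 240 mm from the centre line.
- lid_top (a point): Middle of the lid's dome, 237 mm above the counter; z up. The lid is 204 mm high at its flat rim (116 to 134 mm from the centre line), 215 mm at 100 mm from it, 229 mm at 70 mm. A black strap handle across the middle reaches 270 mm height.
- lip (a point): Middle of the top of the raised lip at the mouth of the upright clamp's slot, 208.5 mm above the counter, 169 mm from the canner's centre line. The lip is 4.5 mm high and 3 mm wide and stands on the lid's lug, which is 44 mm wide, 204 mm high, and reaches out to 171 mm; the slot in it is open outwards.
- nut_center (a point): On the axis of the upright clamp's black wing nut, half-way up its wings; 226 mm above the counter when seated. x points along one wing, the other is opposite; z up the bolt. Wings flat, 74 mm tip to tip, 9 mm thick, 14 mm above and below this point. Hub 22 mm across, up to this point; steel foot 22 mm across, underside 22 mm below. The 12 mm bolt reaches 243 mm above the counter.
- wing_nut (a joint): Turn of that wing nut, rad; 0 = seated, grows anticlockwise seen from above (unscrewing, climbs 4 mm a turn). It starts between 0 and 3, turns with a light drag (0.012 N m) and stays where left. Below about 6 the lip holds the clamp in its slot; above about 9 the foot passes freely over the lip. It stops at 20 and cannot come off.
- clamp (a joint): Swing of the upright clamp (bolt and nut) about its pivot, rad; 0 = upright in the slot, grows as it swings outwards, away from the canner's centre; 1.57 = level, 2.6 = hanging down at its stop. Left upright it stays; once leaned out beyond about 0.35 it falls by itself. Pressing the nut outwards leans the clamp against the lip; pressing it inwards or sideways does not move it.
- clamp_pivot (a point): Centre of the hinge pin of the upright clamp, on the side of the pot, 155 mm from the canner's centre line and 145 mm above the counter. Outwards is the horizontal direction from the canner's centre to this point.
- gauge: Dial pressure gauge on the lid, on the side away from the upright clamp: steel case 62 mm in diameter, top at about 280 mm height; origin at the foot of its stem, 77 mm from the canner's centre line. Not to be knocked.
- jar_a: Loose filled preserving jar, 80 mm in diameter, 127 mm tall, to be left alone; origin at the centre of its underside.
- jar_b: Another loose filled preserving jar, 80 mm in diameter, 127 mm tall, to be left alone; origin at the centre of its underside.
- weight: Loose steel vent weight, 38 mm in diameter, 40 mm tall, to be left alone; origin at the centre of its underside.
- funnel: Loose steel jar funnel standing mouth down, 132 mm in diameter at the foot, 70 mm tall, to be left alone; origin at the centre of its underside.

How it is judged:
By the outcome, as a careful person would: the job done as asked, in the order asked, and still so for the second after the job is handed in, with the robot touching nothing.
It also fails if it takes over 51 s, if anything falls off the work surface, if the arm or the gripper's body presses on something with over 40 N, if the wrist force passes 120 N, or if a joint passes its speed limit or range.

### The arm

A 6-joint arm with a two-finger parallel gripper is mounted at the origin on the work surface. World frame = base frame: x ahead of the robot, y to its left, z up, the work surface at z = 0. Lengths are in m, angles in rad, forces in N, time in s.
With the tool pointing down it reaches from about 0.25 to 0.775 m from the base axis. Payload 4 kg.
Tool frame: the origin (TCP) lies midway between the tips of the shut fingers; the grasp point (between the pads) lies 19 mm behind it; z points along the fingers, x is the direction in which the jaws open and shut, and the axes are right-handed (so a half turn about z gives the same grasp; the last joint's range is limited). The gripper opens to 94 mm and grips with 3 to 60 N. Pads are 16 mm wide; open, the fingers measure 119 mm over their backs; the gripper's body (75 mm by 177 mm) begins 78 mm behind the grasp point.
Start: joints at [-1.449, 0.087, 1.371, -0, 1.684, -0.103], TCP at [0.123, -0.536, 0.175] pointing down, gripper open.
Joint ranges: [-3.1, 3.1], [-0.76, 2.03], [0.27, 2.55], [-1.08, 4.22], [0.17, 2.65], [-2.57, 2.57]. Speed limits (rad/s): [2.79, 2.79, 3.14, 3.14, 3.14, 3.14].

### API

Orientations are given as [roll, pitch, yaw] about the fixed x, y, z axes, in that order (R = Rz(yaw) Ry(pitch) Rx(roll)).
In Python, from bench import robot, eyes, close_job gives the robot as it stands.
- The arm moves only by the shell command python3 -m jog 'ROWS'. ROWS is JSON, a list of rows, each a list of 3 entries, a list of its own where there are three numbers: the turn, a rotation vector about the tool's x, y, z in degrees, then the shift along the tool's x, y, z in mm, then the closure, from -1 (fully open) to 1 (shut). In form: [[[wx, wy, wz], [x, y, z], claw], ...]. A call has 1 to 5 rows; each row is the pose to reach, as a shift and turn from the pose commanded when the call began, along the tool's axes at that moment; what a row does not reach only later rows make up. A row lasts 1/10 s, in which the tool goes at most 50 mm and 8.59 degrees, less where a joint would pass 70% of its speed; a pose out of reach is approached as far as the arm can. A call with a gripper value outside its range is refused whole. The fingers move at their own pace and stop on an object; the grip force is fixed at half the most. Time passes only in rows, so rows that repeat a pose let the fingers close. It gives the time, the measured TCP pose, the force and the opening at its end, in the units of the state.
- robot.get_obs(): the state, without advancing time (a new reading comes with each control period).
- eyes.snapshot(name): name is "scene" or "top" or "wrist"; returns (picture, depth): 420x560x3 uint8, red, green, blue; 420x560 float32, m along the optical axis (not along the pixel's ray), 0 where there is no reading.
- eyes.camera_params(name): a dict with "mtx" (3x3 intrinsics, pixels), "world_to_cam" (4x4, takes a point from world to camera coordinates). Camera axes: x right, y up, looking along -z (the intrinsics and any distortion apply to the point x, -y, -z); pixel columns grow to the right and rows downward; lengths in m; the calibration is good to about 2 mm. A picture is of the moment at which its call begins: read the wrist's pose just before it. camera_params takes no time and is no camera call; for the wrist camera it gives the pose at the moment of the call.
- close_job(): hands the job in, once; it reports no verdict.
The state is a dict: "time": time; "joint_positions": joint angles; "qvel": joint speeds; "joint_torque": joint torques, N m; "tool_pos": TCP position; "ee_rot": TCP orientation; "wrist_force": force on the tool from outside, world axes, zero at the start; "wrist_torque": the same for the moment, N m; "width": finger opening in m.
Only numpy, scipy, OpenCV 4.12 (cv2) and the standard library are available. Lean on these libraries where they do the work, as an engineer would, in place of code of your own. Each camera call takes 0.05 s, during which the arm holds its last target. There are 200 camera calls.

## Working session

There is one attempt and no reset: what is moved stays moved. The work goes in short steps, Python scripts to look and compute and a shell command to move; the robot and the scene stay as the last step left them, time stands still between calls to the robot, and variables do not carry over. Pictures are saved under pics/ and viewed, about 8 in all and at most 12, crops included, and the job is handed in when it is done.

```bash
ls; mkdir -p pics; python3 - <<'E'
from bench import robot, eyes
import cv2,numpy as np
print(robot.get_obs())
for n in ("scene","top"):
    p,d=eyes.snapshot(n); cv2.imwrite(f"pics/{n}0.png",p[:,:,::-1]); np.save(f"pics/{n}0.npy",d)
    c=eyes.camera_params(n); print(n,{k:np.round(np.array(v),4).tolist() for k,v in c.items()})
E
```

```text
pics
{'time': 0.0, 'joint_positions': array([-1.44907120e+00,  8.79102652e-02,  1.37224422e+00, -2.43375827e-05,
        1.68360865e+00, -1.03101660e-01]), 'qvel': array([ 0.00149727, -0.00089894, -0.00063513,  0.00063809,  0.00101517,
       -0.00207748]), 'joint_torque': array([-1.39872256e-03, -3.40186143e+01, -3.02427685e+01,  7.17724487e-02,
        3.32691742e-02, -1.85771105e-04]), 'tool_pos': array([ 0.12252536, -0.53554133,  0.1737338 ]), 'ee_rot': array([-3.14139333e+00,  2.16144497e-03, -1.34597204e+00]), 'wrist_force': array([ 0.10536438, -0.22564833,  0.06072425]), 'wrist_torque': array([0.0324431 , 0.0060771 , 0.00255607]), 'width': 0.0943756670011413}
scene {'mtx': [[500.0652, 0.0, 280.2789], [0.0, 500.0652, 209.0907], [0.0, 0.0, 1.0]], 'world_to_cam': [[-0.1126, 0.9935, 0.014, 0.0542], [-0.8427, -0.1029, 0.5285, 0.387], [0.5265, 0.0477, 0.8488, -1.896], [0.0, 0.0, 0.0, 1.0]]}
top {'mtx': [[422.4215, 0.0, 276.3547], [0.0, 422.4215, 213.2169], [0.0, 0.0, 1.0]], 'world_to_cam': [[-0.0022, -0.9999, -0.0119, 0.0002], [0.9919, -0.0037, 0.1269, -0.5847], [-0.127, -0.0115, 0.9918, -1.1832], [0.0, 0.0, 0.0, 1.0]]}
```

View pics/scene0.png

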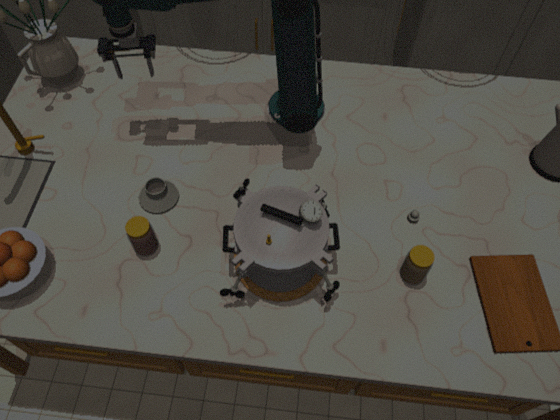

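View pics/top0.png

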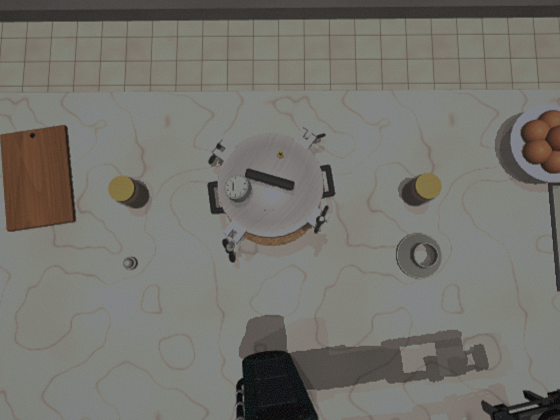

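The canner is at about (270,185) in the top picture. Its gauge is at (237,187), and the clamp at (321,220) looks like the upright one. I'll enlarge that area to check.

```bash
cat > h.py <<'E'
import numpy as np
from bench import eyes
def w(n,u,v,d=None,z=None,c=None):
    """pixel -> world, given depth d or the height z"""
    c=c or eyes.camera_params(n); K=np.array(c["mtx"]); T=np.array(c["world_to_cam"])
    r=np.linalg.inv(K)@[u,v,1]; r=np.array([r[0],-r[1],-r[2]]); R,t=T[:3,:3],T[:3,3]
    o=-R.T@t; q=R.T@r
    s=d if d is not None else (z-o[2])/q[2]
    return o+s*q
def px(n,P,c=None):
    c=c or eyes.camera_params(n); T=np.array(c["world_to_cam"]); p=T[:3,:3]@P+T[:3,3]
    q=np.array(c["mtx"])@[p[0],-p[1],-p[2]]; return q[:2]/q[2]
E
python3 - <<'E'
import cv2,numpy as np
from h import *
a=cv2.imread("pics/top0.png")[115:265,195:345]; b=cv2.imread("pics/scene0.png")[165:315,215:365]
cv2.imwrite("pics/crop0.png",cv2.convertScaleAbs(np.hstack([cv2.resize(x,None,fx=2.66,fy=2.66,interpolation=cv2.INTER_CUBIC) for x in (a,b)]),alpha=1.8))
d=np.load("pics/top0.npy")
P=[w("top",u,v,d[v,u]) for v in range(120,260) for u in range(195,345) if d[v,u]>0]
P=np.array(P)
r=P[(P[:,2]>.198)&(P[:,2]<.235)]
print(len(r)); 
c,R=cv2.minEnclosingCircle(r[:,:2].astype(np.float32)); print(c,R)
for u,v in [(217,153),(314,137),(321,220),(230,245),(237,187)]:
    q=np.array([w("top",i,j,d[j,i]) for i in range(u-5,u+6) for j in range(v-7,v+8)]); k=q[:,2].argmax(); print(u,v,q[k].round(3), q[:,2].round(2).tolist()[::15])
E
```

```text
Traceback (most recent call last):
  File "h.py", line 5, in w
    c=c or eyes.camera_params(n); K=np.array(c["mtx"]); T=np.array(c["world_to_cam"])
           ~~~~~~~~~~~~~~~~~~^^^
ValueError: time passes only in moves, steps and waits
```

View pics/crop0.png

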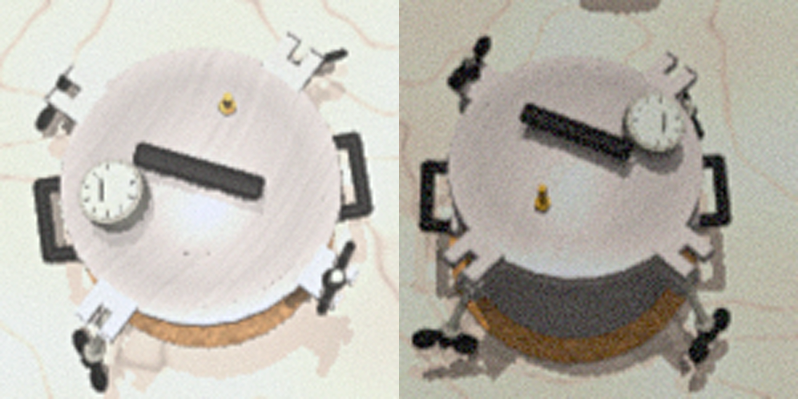

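The upright clamp is the one at top pixel (321,220), which is crop (337,278). The bolt stands in its slot there, and the other three hang out. Next I'll work out metric positions, with the camera parameters cached.

```bash
cat > cam.py <<'E'
import numpy as np,pickle
from bench import eyes
pickle.dump({n:eyes.camera_params(n) for n in ("scene","top")},open("cams.pkl","wb"))
E
python3 cam.py
sed -i 's/^from bench.*/import pickle\nC=pickle.load(open("cams.pkl","rb"))/; s/c=c or eyes.camera_params(n)/c=c or C[n]/' h.py
python3 - <<'E'
import cv2,numpy as np
from scipy.optimize import least_squares
from h import *
d=np.load("pics/top0.npy")
P=np.array([[*w("top",u,v,d[v,u]),u,v] for v in range(120,260) for u in range(195,345) if d[v,u]>0])
r=P[(P[:,2]>.198)&(P[:,2]<.233)]
# dome fit: radius where z approx 204..229
lid=r[(abs(r[:,0]-r[:,0].mean())<.14)&(abs(r[:,1]-r[:,1].mean())<.14)]
f=lambda p:np.interp(np.hypot(lid[:,0]-p[0],lid[:,1]-p[1]),[0,.07,.1,.116,.134],[.237,.229,.215,.204,.204])-lid[:,2]+p[2]
s=least_squares(f,[lid[:,0].mean(),lid[:,1].mean(),0],loss="soft_l1",f_scale=.003); print("dome centre",s.x)
for (u,v),z in {(321,220):.236,(237,187):.28,(217,153):.1,(314,137):.1,(230,245):.1}.items():
    print(u,v,w("top",u,v,z=z).round(3))
q=P[(P[:,3]>308)&(P[:,3]<332)&(P[:,4]>200)&(P[:,4]<236)&(P[:,2]>.21)]
print(np.c_[q[:,3:],q[:,:3].round(3)].tolist() if len(q)<90 else (len(q),q.mean(0)))
for n,pts in {"jar":(122,189,.127),"jar2":(428,187,.127),"wt":(130,263,.04),"fun":(424,255,.07)}.items(): print(n,w("top",*pts[:2],z=pts[2]).round(3))
E
```

```text
dome centre [ 6.37908572e-01  1.25481571e-02 -5.27910734e-04]
321 220 [ 0.542 -0.111  0.236]
237 187 [0.616 0.087 0.28 ]
217 153 [0.747 0.163 0.1  ]
314 137 [ 0.792 -0.108  0.1  ]
230 245 [0.49  0.124 0.1  ]
(146, array([ 5.45124463e-01, -1.10965536e-01,  2.32748344e-01,  3.20732877e+02,
        2.19054795e+02]))
jar [0.641 0.415 0.127]
jar2 [ 0.643 -0.41   0.127]
wt [0.443 0.416 0.04 ]
fun [ 0.463 -0.41   0.07 ]
```

```bash
cat > go.py <<'E'
import numpy as np,sys
from scipy.spatial.transform import Rotation as R
from bench import robot,eyes
def obs():
    o=robot.get_obs(); return o,np.array(o["tool_pos"]),R.from_euler("xyz",o["ee_rot"])
def to(p,yaw):
    o,t,r=obs(); d=r.inv().apply(np.array(p)-t)*1000
    q=r.inv()*R.from_euler("xyz",[np.pi,0,yaw]); return d.round(1).tolist(),q.as_rotvec(degrees=True).round(2).tolist()
E
python3 -m jog '[[[0,0,-8.5],[0,0,-45],1],[[0,0,-17],[0,0,-90],1],[[0,0,-25.5],[0,0,-130],1],[[0,0,-34],[0,0,-165],1],[[0,0,-40.4],[0,0,-165],1]]'
python3 - <<'E'
from go import *
c=eyes.camera_params("wrist"); o,t,r=obs(); T=np.array(c["world_to_cam"]); 
print("cam in tool",r.inv().apply(-T[:3,:3].T@T[:3,3]-t).round(3),"look",r.inv().apply(-T[2,:3]).round(2),c["mtx"][0][0])
print(to([.545,-.111,.36],-.6435))
E
```

```text
time: 0.6
tool_pos: [0.1228, -0.5376, 0.3461]
ee_rot: [3.134, -0.007, -0.636]
wrist_force: [-0.3, -0.7, 0.6]
width: 0.0577
cam in tool [-0.    -0.076 -0.21 ] look [0.   0.27 0.96] 327.0006327918287
([86.6, -593.8, -17.8], [0.44, -0.42, 0.45])
```

```bash

python3 -m jog '[[[0,0,0],[8,-50,-3],1],[[0,0,0],[16,-100,-6],1],[[0,0,0],[24,-150,-10],1],[[0,0,0],[32,-200,-14],1],[[0,0,0],[40,-245,-18],1]]'
python3 -m jog '[[[0,0,0],[8,-50,0],1],[[0,0,0],[16,-100,0],1],[[0,0,0],[24,-150,0],1],[[0,0,0],[32,-200,0],1],[[0,0,0],[40,-245,0],1]]'
python3 -m jog '[[[0,0,0],[8,-50,0],1],[[0,0,0],[8,-50,0],1],[[0,0,0],[8,-50,0],1]]'
python3 - <<'E'
from go import *
import cv2,pickle
print(to([.545,-.111,.36],-.6435)); o,t,r=obs()
c=eyes.camera_params("wrist"); p,d=eyes.snapshot("wrist"); pickle.dump((c,d),open("wrist1.pkl","wb"))
cv2.imwrite("pics/wrist1.png",p[:,:,::-1])
from h import *
u,v=px("w",np.array([.545,-.111,.236]),c).astype(int); print(u,v,t,o["ee_rot"])
x0,y0=max(u-75,0),max(v-75,0); k=p[y0:y0+150,x0:x0+150,::-1]; print(x0,y0,k.shape)
cv2.imwrite("pics/wrist1c.png",cv2.resize(k,None,fx=4,fy=4,interpolation=cv2.INTER_CUBIC))
E
```

```text
time: 1.1
tool_pos: [0.3021, -0.362, 0.3576]
ee_rot: [-3.141, 0.0, -0.641]
wrist_force: [0.0, -1.3, -0.3]
width: 0.0175
time: 1.6
tool_pos: [0.4808, -0.1893, 0.3575]
ee_rot: [3.141, 0.0, -0.64]
wrist_force: [0.7, -0.8, -0.4]
width: 0.0005
time: 1.9
tool_pos: [0.5164, -0.155, 0.3567]
ee_rot: [3.141, 0.002, -0.638]
wrist_force: [-1.0, -0.3, 0.1]
width: 0.0006
([-3.3, -52.4, -3.3], [0.06, 0.12, 0.29])
279 144 [ 0.51639834 -0.15504116  0.35674169] [ 3.14052962e+00  2.06625333e-03 -6.38365277e-01]
204 69 (150, 150, 3)
```

View pics/wrist1c.png

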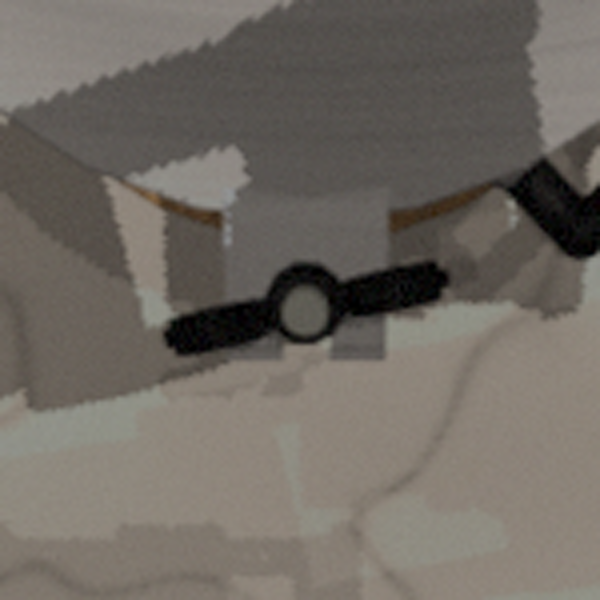

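The nut fills the middle of the crop, with the bolt top at (305,308). The wing ends are at (175,335) and (437,280), so the wings lie nearly across the slot. Next I'll convert these to positions.

```bash
python3 - <<'E'
from h import *; import pickle
c,d=pickle.load(open("wrist1.pkl","rb"))
g=lambda x,y:(204+x/4-.4,69+y/4-.4)
B=w("w",*g(305,308),z=.243,c=c); a=w("w",*g(175,335),z=.240,c=c); b=w("w",*g(437,280),z=.240,c=c)
print("bolt",B,"wings",a,b,(a+b)/2,np.hypot(*(a-b)[:2]))
cen=np.array([.6379,.0125]); o=B[:2]-cen; print("out",o,np.hypot(*o),np.degrees(np.arctan2(o[1],o[0])),"lug line?")
for x,y in [(230,345),(375,345)]: print(w("w",*g(x,y),z=.204,c=c))
t=b-a; print("wing ang world",np.degrees(np.arctan2(t[1],t[0])))
# depth heights
for n,pts in {"bolt":[(305,308),(300,304),(310,312)],"wL":[(200,332),(220,326),(240,320)],"wR":[(370,295),(390,290),(410,286)],"lug":[(250,260),(350,250)]}.items():
    z=[]
    for x,y in pts:
        u,v=np.round(g(x,y)).astype(int); z.append(w("w",u,v,d[v,u],c=c)[2].round(4))
    print(n,z)
E
```

```text
bolt [ 0.5453654  -0.11171533  0.243     ] wings [ 0.51549946 -0.09802087  0.24      ] [ 0.57511221 -0.12568274  0.24      ] [ 0.54530583 -0.1118518   0.24      ] 0.065718034786906
out [-0.0925346  -0.12421533] 0.15489383840434928 -126.68438299170253 lug line?
[ 0.5208038  -0.10963312  0.204     ]
[ 0.55280375 -0.13335422  0.204     ]
wing ang world -24.892527249409035
bolt [np.float64(0.242), np.float64(0.2425), np.float64(0.2429)]
wL [np.float64(0.2405), np.float64(0.2415), np.float64(0.2393)]
wR [np.float64(0.2384), np.float64(0.2394), np.float64(0.2406)]
lug [np.float64(0.2039), np.float64(0.2039)]
```

```bash
cat >> go.py <<'E'
NUT=np.array([.5454,-.1118])
def rel(): # TCP relative to nut in tool x,y mm; beta, r
    o,t,r=obs(); q=r.inv().apply(np.r_[NUT,.223]-t)*-1000
    print("t",round(o["time"],2),"rel nut tool xyz",q.round(1),"beta",np.degrees(np.arctan2(-q[1],q[0])).round(1),"r",np.hypot(q[0],q[1]).round(1),"F",r.inv().apply(o["wrist_force"]).round(1),"tilt",to([0,0,0],-.6435)[1])
    return q
E
python3 - <<'E'
from go import *
q=rel()
b=np.radians(-50); print("to start", (np.array([30*np.cos(b),-30*np.sin(b),0])-q).round(1))
P=lambda b:np.array([30*np.cos(np.radians(b)),-30*np.sin(np.radians(b))])
for s in range(-50,420,92):
    print(s,[(P(s+18.4*k)-P(s)).round().astype(int).tolist() for k in range(1,6)])
E
```

```text
t 1.95 rel nut tool xyz [   2.5   53.3 -134.2] beta -87.3 r 53.3 F [ 0.3 -0.   0.5] tilt [0.06, 0.07, 0.18]
to start [ 16.8 -30.3 134.2]
-50 [[6, -7], [10, -16], [11, -26], [8, -35], [3, -43]]
42 [[-7, -6], [-16, -9], [-26, -10], [-35, -7], [-43, -2]]
134 [[-6, 8], [-9, 17], [-9, 26], [-6, 35], [0, 43]]
226 [[8, 5], [17, 8], [27, 8], [36, 5], [43, -2]]
318 [[5, -8], [8, -17], [7, -27], [3, -36], [-3, -43]]
410 [[-8, -5], [-18, -7], [-27, -6], [-36, -2], [-43, 5]]
```

```bash

python3 -m jog '[[[0,0,0],[17,-30,40],1],[[0,0,0],[17,-30,80],1],[[0,0,0],[17,-30,115],1],[[0,0,0],[17,-30,134],1],[[0,0,0],[17,-30,134],1]]'
python3 -c 'from go import *; rel()'
```

```text
time: 2.45
tool_pos: [0.5447, -0.1431, 0.2201]
ee_rot: [3.139, 0.007, -0.644]
wrist_force: [-0.3, 0.1, -0.6]
width: 0.0007
t 2.45 rel nut tool xyz [18.2 25.4  2.9] beta -54.4 r 31.3 F [-0.3  0.1  0.6] tilt [0.15, 0.4, -0.01]
```

```bash

python3 -m jog '[[[0,0,0],[6,-7,0],1],[[0,0,0],[10,-16,0],1],[[0,0,0],[11,-26,0],1],[[0,0,0],[8,-35,0],1],[[0,0,0],[3,-43,0],1]]'
python3 - <<'E'
from go import *; rel()
from h import *; import cv2
c=eyes.camera_params("wrist");p,d=eyes.snapshot("wrist")
u,v=px("w",np.array([*NUT,.24]),c).astype(int); print(u,v)
x0,y0=max(u-75,0),max(v-75,0); cv2.imwrite("pics/w2.png",cv2.resize(p[y0:y0+150,x0:x0+150,::-1],None,fx=3,fy=3))
E
```

```text
time: 2.95
tool_pos: [0.5765, -0.1084, 0.2243]
ee_rot: [-3.141, -0.001, -0.64]
wrist_force: [-0.1, -0.5, -0.2]
width: 0.0006
t 2.95 rel nut tool xyz [ 22.9 -21.3  -1.3] beta 42.9 r 31.2 F [0.2 0.5 0.2] tilt [-0.02, -0.04, 0.18]
247 275
```

View pics/w2.png

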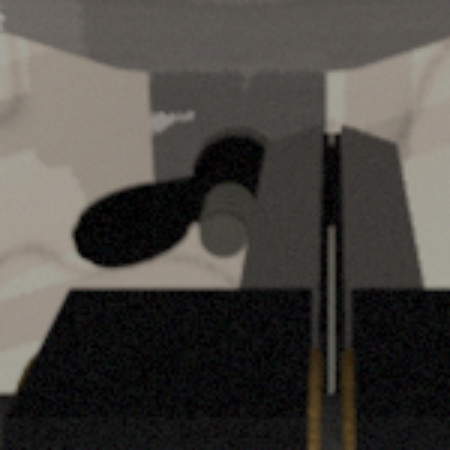

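```bash
cat > ov.py <<'E'
import cv2,sys
from go import *; from h import *
def look(name,angs,h=0,f=4,half=75):
    c=eyes.camera_params("wrist");p,d=eyes.snapshot("wrist"); im=p[:,:,::-1].copy()
    u,v=px("w",np.array([*NUT,.24]),c).astype(int); x0,y0=max(u-half,0),max(v-half,0)
    k=cv2.convertScaleAbs(cv2.resize(im[y0:y0+2*half,x0:x0+2*half],None,fx=f,fy=f),alpha=2)
    _,t,r=obs()
    for i,a in enumerate(angs):
        b=np.radians(a); dirn=r.apply([np.cos(b),-np.sin(b),0])
        col=[(0,0,255),(0,255,0),(255,128,0)][i%3]
        for s in (1,-1):
            Q=[px("w",np.r_[NUT,z+h]+s*q*dirn,c) for z,q in ((.24,.008),(.24,.037),(.212,.037))]
            Q=((np.array(Q)-[x0,y0])*f).astype(int); cv2.polylines(k,[Q],False,col,1); cv2.putText(k,str(a+(0 if s>0 else 180)),Q[1].tolist(),0,.4,col)
    cv2.imwrite("pics/"+name,k); rel()
E
python3 -c '
from ov import *
look("w3.png",[20,45,75])'
```

```text
t 3.05 rel nut tool xyz [ 22.1 -21.6  -1.2] beta 44.3 r 30.9 F [ 0.1 -0.2 -0.3] tilt [-0.02, -0.01, 0.29]
```

View pics/w3.png

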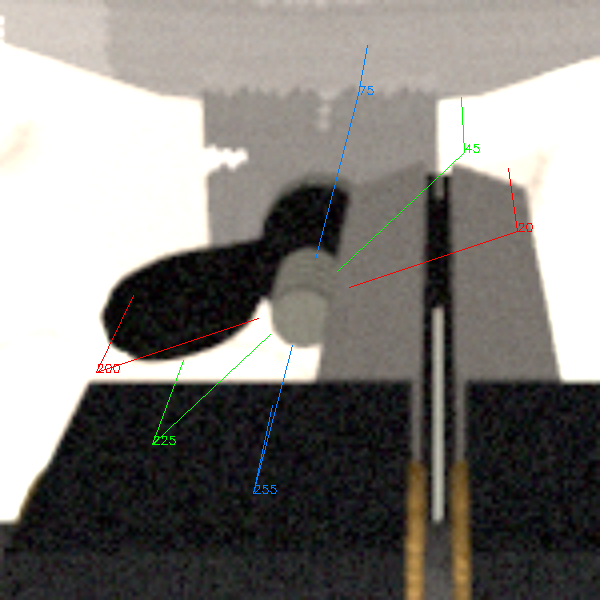

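```bash
cat > ht.py <<'E'
from go import *; from h import *
def ht(tag=""):
    c=eyes.camera_params("wrist"); _,d=eyes.snapshot("wrist"); _,t,r=obs()
    u,v=np.meshgrid(np.arange(560),np.arange(420)); K=np.array(c["mtx"]);T=np.array(c["world_to_cam"])
    q=np.stack([(u-K[0,2])/K[0,0],-(v-K[1,2])/K[1,1],-np.ones(u.shape)],-1)*d[...,None]
    P=(q-T[:3,3])@T[:3,:3]; L=r.inv().apply((P-np.r_[NUT,0]).reshape(-1,3)).reshape(P.shape)*1000
    x,y,z=L[...,0],L[...,1],P[...,2]*1000; rr=np.hypot(x,y); ok=(d>0)
    b=ok&(rr<5)&(z>236)&(z<250); print(tag,"bolt top",np.percentile(z[b],[20,50,80]).round(1),b.sum())
    be=np.degrees(np.arctan2(-y,x))%360
    wm=ok&(rr>12)&(rr<42)&(z>209)&(z<262)
    for a in range(0,360,20):
        m=wm&(abs((be-a+180)%360-180)<10)
        if m.sum()>8: print(a,m.sum(),"z98",np.percentile(z[m],[50,95]).round(1),"r",rr[m].max().round(0))
E
python3 -c 'from ht import *; ht()'
```

```text
bolt top [241.8 243.  243.6] 205
40 31 z98 [259.4 261.2] r 42.0
60 69 z98 [259.  261.5] r 39.0
180 546 z98 [231.8 239.6] r 36.0
200 251 z98 [239.2 241.5] r 37.0
220 13 z98 [232.5 235.8] r 16.0
```

The left wing lies at about 200°, beyond the finger, which is at 44°. I'll move on slowly anticlockwise so the right wing comes into view.

```bash

python3 -m jog '[[[0,0,0],[-7,-6,0],1],[[0,0,0],[-16,-9,0],1],[[0,0,0],[-26,-10,0],1],[[0,0,0],[-35,-7,0],1],[[0,0,0],[-43,-2,0],1]]'
python3 -c '
from ov import *
look("w4.png",[20,30])
from ht import *; ht()'
```

```text
time: 3.6
tool_pos: [0.5415, -0.0816, 0.2241]
ee_rot: [3.141, -0.0, -0.64]
wrist_force: [-0.1, -0.4, -0.7]
width: 0.0006
t 3.65 rel nut tool xyz [-22.  -21.1  -1.5] beta 136.2 r 30.5 F [-1.5  0.7 -0.8] tilt [0.03, -0.0, 0.16]
 bolt top [241.6 242.9 243.6] 198
0 155 z98 [238.8 241.4] r 37.0
20 731 z98 [233.3 240.6] r 37.0
120 69 z98 [258.9 261.6] r 38.0
140 32 z98 [260.1 261.9] r 42.0
```

View pics/w4.png

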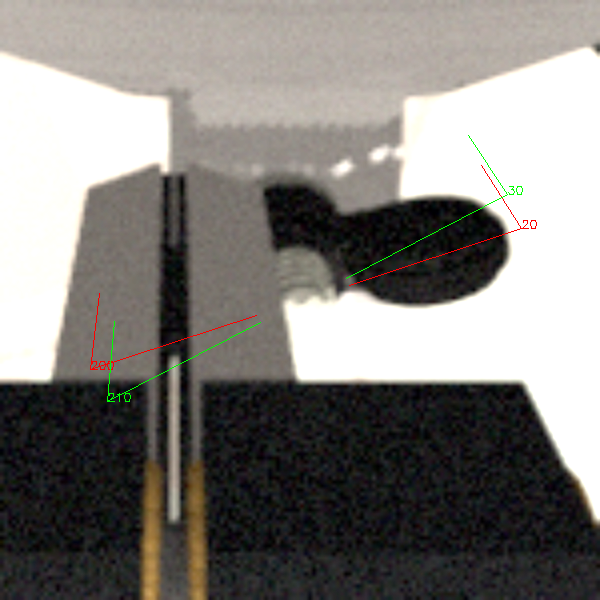

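```bash
cat >> ht.py <<'E'
    q=-r.inv().apply(np.r_[NUT,.223]-t)*1000
    m=ok&(rr>14)&(rr<40)&(z>222)&(z<252)&((abs(x-q[0])>17)|(abs(y-q[1])>13))
    A=be[m]; H,e=np.histogram(A,36,(0,360)); best=[(int(e[i]),int(H[i]),np.percentile(z[m][(A>=e[i])&(A<e[i+1])],90).round(1)) for i in range(36) if H[i]>15]
    print("WING",best)
E
python3 -m jog '[[[0,0,0],[-4,4,0],1],[[0,0,0],[-7,9,0],1],[[0,0,0],[-8,14,0],1],[[0,0,0],[-9,18,0],1],[[0,0,0],[-9,23,0],1]]'
python3 -c '
from ht import *; rel();ht()'
```

```text
time: 4.2
tool_pos: [0.5212, -0.0955, 0.2238]
ee_rot: [3.142, -0.0, -0.641]
wrist_force: [0.3, -0.4, 0.5]
width: 0.0001
t 4.2 rel nut tool xyz [-29.1   1.4  -0.8] beta -177.2 r 29.1 F [ 0.4  0.2 -0.5] tilt [0.0, -0.0, 0.14]
 bolt top [241.4 242.9 243.4] 234
0 183 z98 [238.8 241.7] r 35.0
20 668 z98 [234.1 240.9] r 37.0
160 85 z98 [259.1 261.5] r 38.0
180 397 z98 [228.9 255.3] r 39.0
200 29 z98 [237.3 239.2] r 16.0
320 11 z98 [209.2 209.6] r 25.0
WING [(0, 132, np.float64(241.3)), (10, 326, np.float64(240.9)), (20, 218, np.float64(238.2)), (350, 31, np.float64(238.9))]
```

```bash
python3 -c '
from ov import *
look("w5.png",[12,25,40],half=100,f=3)'
```

```text
t 4.3 rel nut tool xyz [-29.    1.7  -0.9] beta -176.7 r 29.0 F [-1.2 -0.1 -0.1] tilt [0.01, -0.01, 0.1]
```

View pics/w5.png

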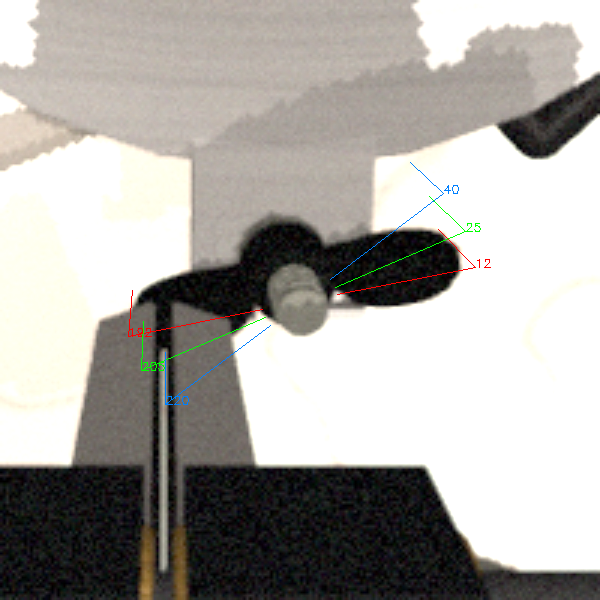

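```bash
python3 - <<'E'
from go import *; from h import *
c=eyes.camera_params("wrist"); _,d=eyes.snapshot("wrist"); _,t,r=obs()
u,v=np.meshgrid(np.arange(560),np.arange(420)); K=np.array(c["mtx"]);T=np.array(c["world_to_cam"])
q=np.stack([(u-K[0,2])/K[0,0],-(v-K[1,2])/K[1,1],-np.ones(u.shape)],-1)*d[...,None]
P=(q-T[:3,3])@T[:3,:3]; L=r.inv().apply((P-t).reshape(-1,3)).reshape(P.shape)*1000
a,b=px("w",t,c).astype(int); print("TCP px",a,b,"nut px",px("w",np.r_[NUT,.24],c), px("w",np.r_[NUT,.24]+r.apply([-.029,.006,0]),c))
for du in (-14,-6,0,6,14):
    print(du,[(vv,*L[vv,a+du].round(0).astype(int)) for vv in range(b-20,b+40,4)])
E
```

```text
TCP px 282 235 nut px [328.04972987 242.44208522] [282.19496066 251.26748586]
-14 [(215, np.int64(-20), np.int64(51), np.int64(225)), (219, np.int64(-20), np.int64(57), np.int64(224)), (223, np.int64(-20), np.int64(62), np.int64(224)), (227, np.int64(-20), np.int64(68), np.int64(224)), (231, np.int64(-20), np.int64(74), np.int64(225)), (235, np.int64(-20), np.int64(80), np.int64(224)), (239, np.int64(-20), np.int64(86), np.int64(224)), (243, np.int64(-20), np.int64(92), np.int64(224)), (247, np.int64(-8), np.int64(-8), np.int64(-41)), (251, np.int64(-8), np.int64(-8), np.int64(-46)), (255, np.int64(-7), np.int64(-8), np.int64(-51)), (259, np.int64(-7), np.int64(-8), np.int64(-57)), (263, np.int64(-7), np.int64(-8), np.int64(-61)), (267, np.int64(-7), np.int64(-8), np.int64(-66)), (271, np.int64(-7), np.int64(-7), np.int64(-69))]
-6 [(215, np.int64(-8), np.int64(51), np.int64(223)), (219, np.int64(-9), np.int64(57), np.int64(226)), (223, np.int64(-9), np.int64(63), np.int64(225)), (227, np.int64(-9), np.int64(68), np.int64(224)), (231, np.int64(-9), np.int64(74), np.int64(223)), (235,
[... 1993 characters left out ...]
), np.int64(18)), (219, np.int64(10), np.int64(-6), np.int64(20)), (223, np.int64(10), np.int64(-3), np.int64(20)), (227, np.int64(10), np.int64(0), np.int64(19)), (231, np.int64(10), np.int64(-1), np.int64(7)), (235, np.int64(9), np.int64(-1), np.int64(-2)), (239, np.int64(9), np.int64(-1), np.int64(-10)), (243, np.int64(9), np.int64(-1), np.int64(-15)), (247, np.int64(8), np.int64(-8), np.int64(-40)), (251, np.int64(7), np.int64(-8), np.int64(-46)), (255, np.int64(7), np.int64(-8), np.int64(-52)), (259, np.int64(7), np.int64(-8), np.int64(-56)), (263, np.int64(7), np.int64(-8), np.int64(-61)), (267, np.int64(7), np.int64(-8), np.int64(-66)), (271, np.int64(6), np.int64(-7), np.int64(-69))]
```

```bash
python3 - <<'E'
from go import *; from h import *
c=eyes.camera_params("wrist"); _,d=eyes.snapshot("wrist"); o,t,r=obs()
u,v=np.meshgrid(np.arange(560),np.arange(420)); K=np.array(c["mtx"]);T=np.array(c["world_to_cam"])
q=np.stack([(u-K[0,2])/K[0,0],-(v-K[1,2])/K[1,1],-np.ones(u.shape)],-1)*d[...,None]
P=(q-T[:3,3])@T[:3,:3]; L=r.inv().apply((P-t).reshape(-1,3)).reshape(P.shape)*1000
m=(abs(L[...,0])<25)&(L[...,1]<-4)&(L[...,1]>-13)&(L[...,2]<-12)&(L[...,2]>-95)&(d>0)
print(m.sum())
for col in range(255,312,4):
    vs=np.where(m[:,col])[0]
    vs=vs[vs>225]
    if len(vs): print(col,vs[0],L[vs[0],col].round(1),L[vs[0]+1,col].round(1),"next above",L[vs[0]-1,col].round(1))
print(o["joint_positions"])
E
```

```text
2747
255 277 [-12.3  -8.1 -76.3] [-12.3  -7.5 -76.2] next above [-39.5 143.2 223.7]
259 256 [-12.3  -6.6 -49.4] [-12.   -7.9 -53.7] next above [-33.1 110.6 224.7]
263 247 [-10.7  -8.2 -40.6] [-10.6  -8.4 -42.5] next above [-27.2  96.7 224.6]
267 245 [ -8.6  -7.7 -36.3] [ -8.5  -8.  -38.7] next above [-21.4  93.5 224. ]
271 244 [ -6.4  -8.2 -36.1] [ -6.4  -7.8 -36.6] next above [-15.7  91.5 222.9]
275 242 [ -4.2  -7.8 -31.8] [ -4.1  -8.2 -34.5] next above [-4.8  2.3 -3.8]
279 241 [ -1.9  -8.1 -31.1] [ -1.9  -8.1 -32.7] next above [-2.2  2.  -2.6]
283 244 [  0.5  -6.6 -31.9] [  0.5  -6.4 -33. ] next above [  0.5   1.2 -10.3]
287 241 [  2.8  -7.8 -30.3] [  2.8  -7.8 -31.9] next above [ 3.2  0.4 -6.8]
291 243 [  5.1  -7.9 -33.7] [  5.   -7.7 -34.7] next above [  5.7   0.5 -10.3]
295 244 [  7.3  -8.  -35.7] [  7.3  -7.6 -36.1] next above [  8.1  -0.7 -15.1]
299 246 [  9.4  -7.9 -38.3] [  9.4  -7.8 -39.5] next above [ 10.7   0.8 -14.8]
303 247 [ 11.6  -7.9 -39.9] [ 11.5  -7.9 -41.4] next above [ 13.2   1.2 -15.5]
307 262 [ 12.4  -7.6 -59.1] [ 12.3  -7.7 -60.5] next above [ 35.9 119.9 224.8]
311 282 [ 12.7  -7.3 -79.6] [ 12.5  -7.6 -80.9] next above [ 42.2 150.9 223.1]
[-2.87814162e-01  3.83772381e-02  1.32612083e+00  4.93676386e-05
  1.77698626e+00  3.53508458e-01]
```

The depth image shows the fingertips end about 30 mm short of the reported TCP. That is why the finger passed over the wings, which are still at 12°. I'll lower it further, starting outside the lug, and check the forces.

```bash

python3 -m jog '[[[0,0,0],[10,26,-10],1],[[0,0,0],[45,28,-10],1],[[0,0,0],[45,28,5],1],[[0,0,0],[45,28,20],1],[[0,0,0],[45,28,26],1]]'
python3 -m jog '[[[0,0,0],[0,0,0],1]]'
python3 -c '
from ht import *; rel();ht()
P=lambda b:np.array([30*np.cos(np.radians(b)),-30*np.sin(np.radians(b))])
for s in range(-40,420,50): print(s,[(P(s+10*k)-P(s)).round().astype(int).tolist() for k in range(1,6)])
'
```

```text
time: 4.9
tool_pos: [0.5398, -0.1439, 0.1954]
ee_rot: [3.141, 0.004, -0.641]
wrist_force: [-0.4, -1.3, -0.1]
width: 0.0006
time: 5.0
tool_pos: [0.5398, -0.1437, 0.1962]
ee_rot: [3.141, 0.003, -0.64]
wrist_force: [-0.5, 0.2, 0.5]
width: 0.0006
t 5.0 rel nut tool xyz [14.6 28.9 26.8] beta -63.2 r 32.4 F [-0.6  0.1 -0.5] tilt [0.05, 0.18, 0.18]
 bolt top [242.  242.9 243.6] 329
0 287 z98 [238.7 241.3] r 36.0
20 746 z98 [236.  241.2] r 36.0
180 557 z98 [234.  239.8] r 36.0
200 421 z98 [239.2 241.5] r 37.0
220 23 z98 [232.8 235.3] r 21.0
280 221 z98 [249.4 260.5] r 23.0
300 504 z98 [246.8 260.8] r 28.0
320 431 z98 [248.2 260.8] r 35.0
WING [(0, 220, np.float64(241.1)), (10, 413, np.float64(241.0)), (20, 222, np.float64(238.7)), (170, 51, np.float64(236.3)), (180, 390, np.float64(239.5)), (190, 269, np.float64(241.4)), (200, 119, np.float64(239.7)), (350, 44, np.float64(239.5))]
-40 [[3, -4], [5, -9], [7, -14], [7, -19], [7, -24]]
10 [[-1, -5], [-4, -10], [-7, -14], [-10, -18], [-15, -21]]
60 [[-5, -2], [-10, -4], [-15, -4], [-20, -4], [-25, -2]]
110 [[-5, 2], [-9, 5], [-13, 9], [-16, 13], [-18, 18]]
160 [[-1, 5], [-2, 10], [-1, 15], [0, 21], [2, 25]]
210 [[3, 4], [7, 8], [11, 11], [16, 13], [21, 15]]
260 [[5, 0], [10, 0], [15, -1], [20, -4], [24, -7]]
310 [[4, -4], [7, -8], [9, -13], [10, -18], [11, -23]]
360 [[0, -5], [-2, -10], [-4, -15], [-7, -19], [-11, -23]]
410 [[-4, -3], [-9, -5], [-14, -7], [-19, -7], [-24, -7]]
```

```bash

python3 -m jog '[[[0,0,0],[11,-14,0],1],[[0,0,0],[13,-19,0],1],[[0,0,0],[15,-24,0],1],[[0,0,0],[15,-29,0],1],[[0,0,0],[15,-34,0],1]]'
python3 -c 'from ht import *; rel();ht()'
```

```text
time: 5.55
tool_pos: [0.5731, -0.1261, 0.1981]
ee_rot: [3.141, -0.0, -0.641]
wrist_force: [-0.4, -1.3, -0.0]
width: 0.0008
t 5.55 rel nut tool xyz [30.7 -5.2 24.9] beta 9.5 r 31.2 F [0.4 1.3 0. ] tilt [0.02, -0.02, 0.15]
 bolt top [242.6 243.1 243.6] 207
20 739 z98 [248.2 260.6] r 42.0
40 684 z98 [239.2 257.4] r 38.0
60 406 z98 [234.5 239.9] r 36.0
200 153 z98 [233.1 239.1] r 23.0
220 395 z98 [239.1 241.9] r 35.0
240 61 z98 [237.4 239.6] r 20.0
WING [(30, 54, np.float64(237.9)), (40, 285, np.float64(240.5)), (50, 303, np.float64(239.3)), (60, 34, np.float64(236.1)), (200, 100, np.float64(238.8)), (210, 265, np.float64(241.6)), (220, 77, np.float64(241.8)), (230, 40, np.float64(239.4))]
```

The stroke works: the wing is now at about 37° with only 1.3 N. I'll keep circling.

```bash

python3 -m jog '[[[0,0,0],[-1,-5,0],1],[[0,0,0],[-4,-10,0],1],[[0,0,0],[-7,-14,0],1],[[0,0,0],[-10,-18,0],1],[[0,0,0],[-15,-21,0],1]]'
python3 -m jog '[[[0,0,0],[-5,-2,0],1],[[0,0,0],[-10,-4,0],1],[[0,0,0],[-15,-4,0],1],[[0,0,0],[-20,-4,0],1],[[0,0,0],[-25,-2,0],1]]'
python3 -c 'from ht import *; rel();ht()'
python3 -m jog '[[[0,0,0],[-5,2,0],1],[[0,0,0],[-9,5,0],1],[[0,0,0],[-13,9,0],1],[[0,0,0],[-16,13,0],1],[[0,0,0],[-18,18,0],1]]'
python3 -m jog '[[[0,0,0],[-1,5,0],1],[[0,0,0],[-2,10,0],1],[[0,0,0],[-1,15,0],1],[[0,0,0],[0,21,0],1],[[0,0,0],[2,25,0],1]]'
python3 -c 'from ht import *; rel();ht()'
```

```text
time: 6.1
tool_pos: [0.5737, -0.1, 0.1979]
ee_rot: [-3.142, -0.0, -0.641]
wrist_force: [0.1, -0.5, -0.3]
width: 0.0003
time: 6.6
tool_pos: [0.5545, -0.0834, 0.1979]
ee_rot: [-3.141, 0.0, -0.64]
wrist_force: [1.1, -0.2, 0.2]
width: 0.0001
t 6.6 rel nut tool xyz [ -9.7 -28.2  25.1] beta 109.0 r 29.8 F [ 1.  -0.5 -0.2] tilt [-0.02, 0.01, 0.17]
time: 7.15
tool_pos: [0.5292, -0.0876, 0.1979]
ee_rot: [-3.142, -0.0, -0.641]
wrist_force: [0.4, 1.2, 0.1]
width: 0.0003
time: 7.65
tool_pos: [0.5158, -0.1081, 0.1978]
ee_rot: [-3.141, 0.002, -0.64]
wrist_force: [-0.3, -0.4, -0.4]
width: 0.0006
t 7.65 rel nut tool xyz [-25.9  14.7  25.3] beta -150.3 r 29.8 F [-0.   0.5  0.4] tilt [-0.05, 0.1, 0.2]
 bolt top [236.8 237.6 239.6] 43
20 36 z98 [242.8 244.2] r 19.0
40 272 z98 [244. 246.] r 29.0
60 578 z98 [237.3 243.9] r 29.0
200 1053 z98 [249.  260.7] r 39.0
220 51 z98 [220.9 230.2] r 24.0
240 270 z98 [230.5 240.7] r 28.0
260 292 z98 [238.6 242.8] r 36.0
280 43 z98 [242.4 243.2] r 15.0
300 22 z98 [229.5 242.5] r 16.0
320 20 z98 [209.5 229.7] r 25.0
WING [(20, 22, np.float64(243.4)), (30, 68, np.float6
[... 463 characters left out ...]

                                                      ~~~~~~~~~~~~~^^^^^^^^^^^^^^^^^
    return _quantile_unchecked(
        a, q, axis, out, overwrite_input, method, keepdims, weights)
    return _ureduce(a,
                    func=_quantile_ureduce_func,
    ...<5 lines>...
                    overwrite_input=overwrite_input,
                    method=method)
    r = func(a, **kwargs)
    result = _quantile(arr,
                       quantiles=q,
    ...<2 lines>...
                       out=out,
                       weights=wgt)
    slices_having_nans = np.isnan(arr[-1, ...])
                                  ~~~^^^^^^^^^
IndexError: index -1 is out of bounds for axis 0 with size 0
```

The clamp is leaning slightly against the lip, as described. The next strokes push sideways and then inwards.

```bash
sed -i 's/; print(tag,"bolt top".*$/; print(tag,"bolt top",b.sum() and np.percentile(z[b],[20,50,80]).round(1),b.sum())/; /if m.sum()>8/d; /for a in range(0,360,20)/,+1d' ht.py
python3 -m jog '[[[0,0,0],[3,5,0],1],[[0,0,0],[7,9,0],1],[[0,0,0],[11,12,0],1],[[0,0,0],[16,14,0],1],[[0,0,0],[21,15,0],1]]'
python3 -m jog '[[[0,0,0],[5,0,0],1],[[0,0,0],[10,0,0],1],[[0,0,0],[15,-1,0],1],[[0,0,0],[20,-4,0],1],[[0,0,0],[24,-7,0],1]]'
python3 -c 'from ht import *; rel();ht()'
python3 -m jog '[[[0,0,0],[4,-4,0],1],[[0,0,0],[7,-8,0],1],[[0,0,0],[9,-13,0],1],[[0,0,0],[10,-18,0],1],[[0,0,0],[11,-23,0],1]]'
python3 -m jog '[[[0,0,0],[0,-5,0],1],[[0,0,0],[-2,-10,0],1],[[0,0,0],[-4,-15,0],1],[[0,0,0],[-7,-19,0],1],[[0,0,0],[-11,-23,0],1]]'
python3 -c '
from ov import *
look("w6.png",[75,90],h=.004,half=100,f=3)
from ht import *;ht()'
```

```text
time: 8.2
tool_pos: [0.5199, -0.1309, 0.1969]
ee_rot: [3.14, 0.013, -0.64]
wrist_force: [-13.3, 9.7, 3.2]
width: 0.0002
time: 8.7
tool_pos: [0.5282, -0.1357, 0.1981]
ee_rot: [3.126, 0.044, -0.64]
wrist_force: [-52.7, 15.5, 21.6]
width: 0.0007
t 8.7 rel nut tool xyz [ 1.5 29.  25.4] beta -87.0 r 29.1 F [-52.4  19.3 -19. ] tilt [0.91, 2.53, 0.23]
 bolt top 0 0
WING [(170, 377, np.float64(241.7)), (180, 426, np.float64(245.2)), (190, 316, np.float64(246.0)), (200, 208, np.float64(244.4)), (210, 137, np.float64(239.7)), (220, 144, np.float64(235.5)), (230, 209, np.float64(249.5)), (240, 32, np.float64(236.1))]
time: 9.25
tool_pos: [0.5457, -0.1255, 0.2009]
ee_rot: [3.116, 0.048, -0.641]
wrist_force: [-66.2, 7.0, 30.4]
width: 0.0005
time: 9.75
tool_pos: [0.5457, -0.1249, 0.2015]
ee_rot: [3.076, 0.027, -0.663]
wrist_force: [-70.5, -43.5, 27.4]
width: 0.0003
t 9.8 rel nut tool xyz [ 9.   8.9 21.9] beta -44.7 r 12.7 F [-33.6  74.6 -21.6] tilt [3.77, 1.55, -1.08]
 bolt top 0 0
WING [(180, 28, np.float64(235.6)), (190, 542, np.float64(243.0)), (200, 374, np.float64(244.5)), (210, 187, np.float64(242.1)), (220, 87, np.float64(243.0)), (230, 55, np.float64(244.2)), (330, 96, np.float64(239.6))]
```

View pics/w6.png

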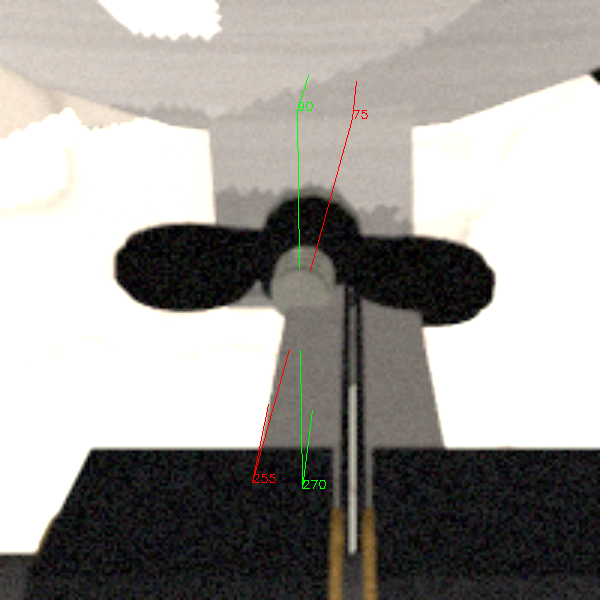

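The finger jammed against the nut (about 75 N). I'll back straight out before doing anything else.

```bash

python3 -m jog '[[[0,0,0],[-4,20,0],1],[[0,0,0],[-4,35,0],1],[[0,0,0],[-4,50,0],1],[[0,0,0],[-4,70,0],1],[[0,0,0],[-4,70,0],1]]'
python3 -c '
from ov import *
look("w7.png",[0,-12],h=.003,half=100,f=3)
from ht import *;ht()'
```

```text
time: 10.35
tool_pos: [0.5295, -0.1608, 0.1975]
ee_rot: [3.141, -0.0, -0.644]
wrist_force: [0.1, 0.9, -0.6]
width: 0.0005
t 10.4 rel nut tool xyz [16.5 47.5 25.6] beta -70.8 r 50.3 F [-0.7 -0.1  0.4] tilt [-0.0, -0.0, 0.06]
 bolt top [242.6 243.1 243.6] 267
WING [(0, 406, np.float64(244.7)), (10, 156, np.float64(242.4)), (150, 63, np.float64(240.4)), (160, 347, np.float64(243.7)), (170, 311, np.float64(245.1)), (180, 153, np.float64(243.2)), (340, 38, np.float64(243.2)), (350, 284, np.float64(245.1))]
```

View pics/w7.png

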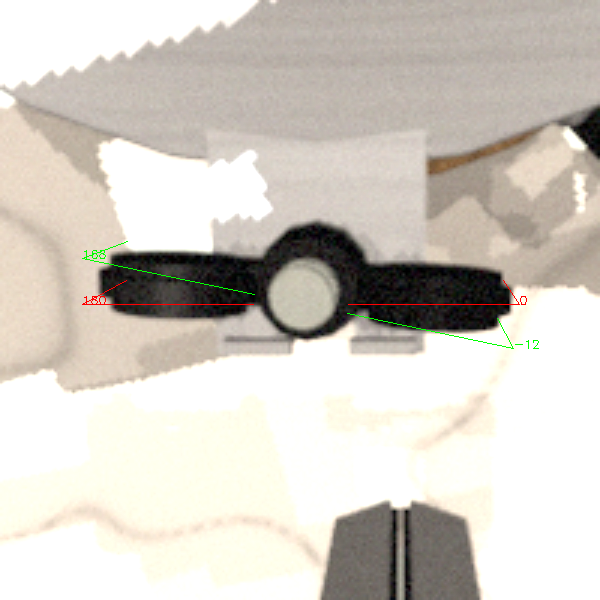

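The clamp is upright again and the wings are level at about -3°. Their tops are 4 to 5 mm higher, so roughly one turn is done. From here I'll only stroke in the sideways and inward sectors.

```bash

python3 -m jog '[[[0,0,0],[5,-17,0],1],[[0,0,0],[9,-30,0],1],[[0,0,0],[11,-34,0],1],[[0,0,0],[13,-39,0],1],[[0,0,0],[14,-44,0],1]]'
python3 -c 'from ht import *; rel();ht()'
```

```text
time: 10.95
tool_pos: [0.568, -0.1316, 0.1975]
ee_rot: [3.141, 0.001, -0.64]
wrist_force: [0.3, -1.9, -0.5]
width: 0.0004
t 10.95 rel nut tool xyz [29.9  2.4 25.5] beta -4.5 r 30.0 F [1.4 1.4 0.5] tilt [0.05, 0.03, 0.18]
 bolt top [242.6 243.1 243.7] 217
WING [(20, 155, np.float64(244.5)), (30, 454, np.float64(244.7)), (40, 231, np.float64(242.4)), (180, 62, np.float64(241.0)), (190, 363, np.float64(243.5)), (200, 241, np.float64(245.8)), (210, 106, np.float64(244.0))]
```

```bash

python3 -m jog '[[[0,0,0],[0,-6,0],1],[[0,0,0],[-1,-11,0],1],[[0,0,0],[-3,-16,0],1],[[0,0,0],[-5,-20,0],1],[[0,0,0],[-9,-24,0],1]]'
python3 -m jog '[[[0,0,0],[-4,-4,0],1],[[0,0,0],[-9,-6,0],1],[[0,0,0],[-9,-6,0],1]]'
python3 -c 'from ht import *; rel();ht()'
```

```text
time: 11.5
tool_pos: [0.5748, -0.1071, 0.1979]
ee_rot: [-3.141, -0.0, -0.641]
wrist_force: [-0.5, 0.1, 0.0]
width: 0.0004
time: 11.8
tool_pos: [0.5708, -0.0963, 0.1981]
ee_rot: [-3.141, -0.0, -0.64]
wrist_force: [0.8, 0.0, -1.5]
width: 0.0003
t 11.8 rel nut tool xyz [ 11.1 -27.6  24.9] beta 68.0 r 29.8 F [ 0.6 -0.5  1.5] tilt [-0.03, -0.01, 0.2]
 bolt top 0 0
WING [(100, 373, np.float64(245.7)), (110, 270, np.float64(245.5)), (120, 21, np.float64(243.5)), (300, 32, np.float64(239.5))]
```

```bash

python3 -m jog '[[[0,0,0],[1,-1,-25],1],[[0,0,0],[0,0,-45],1],[[0,0,0],[-17,25,-45],1],[[0,0,0],[-35,50,-45],1],[[0,0,0],[-35,50,-45],1]]'
python3 -m jog '[[[0,0,0],[0,0,15],1],[[0,0,0],[0,0,30],1],[[0,0,0],[0,0,42],1],[[0,0,0],[0,0,42],1]]'
python3 -c 'from ht import *; rel();ht()'
```

```text
time: 12.35
tool_pos: [0.5109, -0.1171, 0.2438]
ee_rot: [3.141, -0.001, -0.643]
wrist_force: [-0.1, 0.2, -0.3]
width: 0.0005
time: 12.75
tool_pos: [0.512, -0.1157, 0.1976]
ee_rot: [3.14, 0.005, -0.641]
wrist_force: [-0.7, -0.1, 0.2]
width: 0.0004
t 12.75 rel nut tool xyz [-24.3  23.   25.5] beta -136.5 r 33.5 F [-0.5  0.5 -0.2] tilt [0.1, 0.31, 0.16]
 bolt top [242.5 243.  243.5] 248
WING [(100, 254, np.float64(245.0)), (110, 420, np.float64(246.0)), (120, 128, np.float64(244.2)), (270, 45, np.float64(244.8)), (280, 192, np.float64(246.6)), (290, 196, np.float64(246.6)), (300, 64, np.float64(244.8))]
```

```bash

python3 -m jog '[[[0,0,0],[5,2,0],1],[[0,0,0],[9,3,0],1],[[0,0,0],[14,5,0],1],[[0,0,0],[19,6,0],1],[[0,0,0],[24,7,0],1]]'
python3 -c 'from ht import *; rel();ht()'
```

```text
time: 13.3
tool_pos: [0.5285, -0.1367, 0.2011]
ee_rot: [-3.142, -0.0, -0.641]
wrist_force: [0.3, -0.8, 0.1]
width: 0.0009
t 13.3 rel nut tool xyz [ 1.3 30.1 21.9] beta -87.5 r 30.1 F [ 0.8  0.5 -0.1] tilt [-0.0, -0.0, 0.14]
 bolt top [242.6 243.1 243.6] 250
WING [(110, 203, np.float64(243.9)), (120, 438, np.float64(246.1)), (130, 278, np.float64(245.8)), (140, 29, np.float64(243.7)), (290, 20, np.float64(243.8)), (300, 78, np.float64(246.5)), (310, 253, np.float64(246.6)), (320, 221, np.float64(244.5))]
```

```bash

python3 -m jog '[[[0,0,0],[5,-1,0],1],[[0,0,0],[10,-2,0],1],[[0,0,0],[15,-4,0],1],[[0,0,0],[19,-7,0],1],[[0,0,0],[23,-11,0],1]]'
python3 -m jog '[[[0,0,0],[3,-4,0],1],[[0,0,0],[5,-9,0],1],[[0,0,0],[6,-14,0],1],[[0,0,0],[6,-14,0],1]]'
python3 -c 'from ht import *; rel();ht()'
```

```text
time: 13.85
tool_pos: [0.5536, -0.1413, 0.2008]
ee_rot: [3.141, -0.0, -0.641]
wrist_force: [0.4, -0.4, 0.9]
width: 0.0001
time: 14.25
tool_pos: [0.5669, -0.133, 0.2008]
ee_rot: [-3.141, -0.0, -0.64]
wrist_force: [0.3, 0.4, -0.3]
width: 0.0005
t 14.25 rel nut tool xyz [30.   4.2 22.2] beta -7.9 r 30.2 F [ 0.  -0.5  0.3] tilt [-0.02, -0.01, 0.2]
 bolt top [242.6 243.1 243.6] 207
WING [(10, 52, np.float64(244.8)), (20, 298, np.float64(247.1)), (30, 473, np.float64(245.4)), (40, 85, np.float64(241.6)), (180, 208, np.float64(244.5)), (190, 382, np.float64(247.1)), (200, 166, np.float64(247.6)), (210, 50, np.float64(245.5))]
```

Total turn is about 550° (9.6 rad) plus the unknown start, and the wing tops are 6 mm up. Now I'll go to the inner side and push outwards at the hub.

```bash

python3 -m jog '[[[0,0,0],[0,3,-25],1],[[0,0,0],[0,3,-45],1],[[0,0,0],[-19,-17,-45],1],[[0,0,0],[-38,-35,-45],1],[[0,0,0],[-38,-35,-45],1]]'
python3 -m jog '[[[0,0,0],[0,0,15],1],[[0,0,0],[0,0,30],1],[[0,0,0],[0,0,47],1],[[0,0,0],[0,0,47],1]]'
python3 -c '
from ov import *
look("w8.png",[22],h=.006,half=100,f=3)
from ht import *;ht()'
```

```text
time: 14.8
tool_pos: [0.5567, -0.0804, 0.2469]
ee_rot: [-3.14, -0.001, -0.637]
wrist_force: [0.0, 0.3, 0.7]
width: 0.0002
time: 15.2
tool_pos: [0.555, -0.0831, 0.1949]
ee_rot: [3.139, 0.006, -0.642]
wrist_force: [-0.1, 0.2, 0.1]
width: 0.0006
t 15.25 rel nut tool xyz [ -8.8 -29.2  26.3] beta 106.7 r 30.5 F [-0.  -0.5  0.5] tilt [0.11, 0.21, 0.11]
 bolt top 0 0
WING [(20, 177, np.float64(245.4)), (30, 580, np.float64(244.5)), (40, 161, np.float64(242.2))]
```

View pics/w8.png

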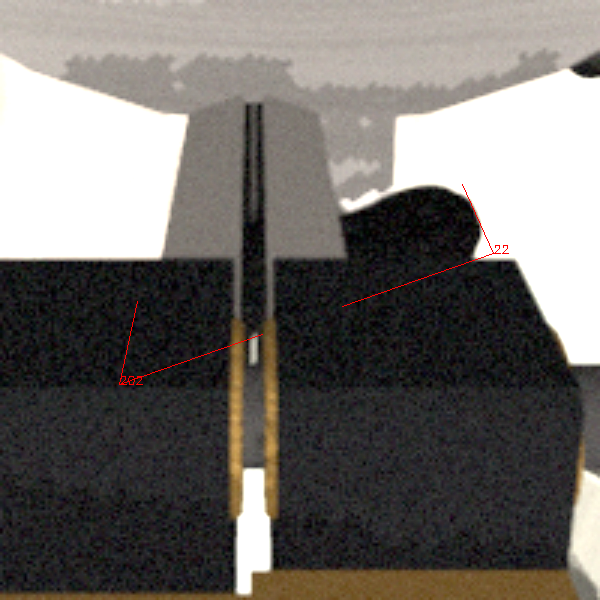

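```bash

python3 -m jog '[[[0,0,0],[0,6,0],1],[[0,0,0],[0,11,0],1],[[0,0,0],[0,15,0],1],[[0,0,0],[0,19,0],1],[[0,0,0],[0,23,0],1]]'
python3 -c 'from ht import *; rel();ht()'
```

```text
time: 15.8
tool_pos: [0.543, -0.1017, 0.1993]
ee_rot: [-3.141, -0.001, -0.641]
wrist_force: [-0.1, -0.0, 0.6]
width: 0.0008
t 15.8 rel nut tool xyz [-8.  -6.6 23.7] beta 140.4 r 10.4 F [-0.1  0.1 -0.6] tilt [-0.01, -0.04, 0.14]
 bolt top 0 0
WING [(0, 447, np.float64(242.1)), (210, 64, np.float64(229.0)), (310, 17, np.float64(242.4)), (320, 46, np.float64(245.6)), (330, 97, np.float64(247.2)), (340, 198, np.float64(247.9)), (350, 416, np.float64(246.5))]
```

```bash

python3 -m jog '[[[0,0,0],[0,6,0],1],[[0,0,0],[0,12,0],1],[[0,0,0],[0,18,0],1],[[0,0,0],[0,24,0],1],[[0,0,0],[0,30,0],1]]'
python3 -m jog '[[[0,0,0],[0,6,0],1],[[0,0,0],[0,12,0],1],[[0,0,0],[0,18,0],1],[[0,0,0],[0,18,0],1]]'
python3 -c 'from ht import *; rel();ht()'
python3 -m jog '[[[0,0,0],[0,0,-40],1],[[0,0,0],[0,0,-80],1],[[0,0,0],[0,0,-120],1],[[0,0,0],[0,0,-140],1],[[0,0,0],[0,0,-140],1]]'
python3 -c '
from ov import *
import cv2
p,_=eyes.snapshot("wrist"); rel()
s,_=eyes.snapshot("scene")
cv2.imwrite("pics/end.png",cv2.convertScaleAbs(np.hstack([cv2.resize(p,(400,300)),cv2.resize(s[160:310,190:390],(400,300))])[:,:,::-1],alpha=1.8))'
```

```text
time: 16.35
tool_pos: [0.5247, -0.1258, 0.1988]
ee_rot: [3.141, 0.0, -0.641]
wrist_force: [-0.3, 0.4, -0.1]
width: 0.0001
time: 16.75
tool_pos: [0.514, -0.1404, 0.199]
ee_rot: [3.141, -0.0, -0.642]
wrist_force: [-0.2, -0.2, -0.2]
width: 0.0002
t 16.75 rel nut tool xyz [-8.  41.7 24. ] beta -100.9 r 42.5 F [-0.1  0.3  0.2] tilt [0.01, -0.02, 0.09]
 bolt top 0 0
WING []
time: 17.3
tool_pos: [0.5157, -0.1399, 0.3431]
ee_rot: [-3.139, -0.008, -0.64]
wrist_force: [-0.9, -0.6, 0.5]
width: 0.0005
t 17.35 rel nut tool xyz [  -7.2   40.5 -117.3] beta -100.1 r 41.1 F [0.8 0.2 0.3] tilt [-0.05, -0.2, 0.17]
```

View pics/end.png

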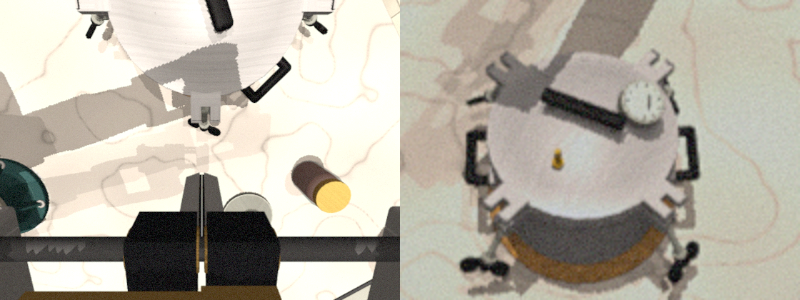

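The slot is now empty and the nut hangs below the lug at (205,128). I'll check once more against the starting pictures before handing in.

```bash
python3 - <<'E'
from go import *; from h import *; import cv2
c=eyes.camera_params("wrist"); _,d=eyes.snapshot("wrist")
u,v=int(205*1.4),int(128*1.4)
q=np.array([w("w",i,j,d[j,i],c=c) for i in range(u-14,u+15) for j in range(v-8,v+9) if d[j,i]>0])
m=(q[:,2]>.03); print("hanging nut", q[m].mean(0).round(3), "z max",q[m,2].max().round(3), "radial",np.percentile(np.hypot(q[m,0]-.638,q[m,1]-.0125),[10,95]).round(3))
n,_=eyes.snapshot("top"); a=cv2.imread("pics/top0.png")[:,:,::-1]
D=cv2.absdiff(cv2.GaussianBlur(a,(5,5),0),cv2.GaussianBlur(n,(5,5),0)).max(2)
for k,(x,y,s) in {"jar_a":(122,189,16),"jar_b":(428,187,16),"weight":(130,263,10),"funnel":(418,255,24),"gauge":(237,187,15)}.items(): print(k,(D[y-s:y+s,x-s:x+s]>40).mean().round(3))
E
```

```text
hanging nut [ 0.521 -0.146  0.091] z max 0.21 radial [0.189 0.211]
jar_a 0.0
jar_b 0.355
weight 0.0
funnel 0.242
gauge 0.0
```

Jar_b and the funnel differ from the first picture, perhaps from the arm's shadow or because the arm covers them. I'll check their positions.

```bash
python3 - <<'E'
from bench import eyes; import cv2,numpy as np
n,d=eyes.snapshot("top"); a=cv2.imread("pics/top0.png")[:,:,::-1]; d0=np.load("pics/top0.npy")
for k,(x,y,s) in {"jar_a":(122,189,20),"jar_b":(428,187,20),"funnel":(418,255,26)}.items():
    o=[]
    for im,dd in((a,d0),(n,d)):
        h=cv2.cvtColor(np.ascontiguousarray(im[y-s:y+s,x-s:x+s]),cv2.COLOR_RGB2HSV); m=(h[...,0]>15)&(h[...,0]<35)&(h[...,1]>130); o.append((m.sum(),np.argwhere(m).mean(0).round(1) if m.sum() else 0))
    e=abs(d-d0)[y-s:y+s,x-s:x+s]; print(k,o,"depth diff >15mm:",(e>.015).mean().round(3), "min new depth",d[y-s:y+s,x-s:x+s].min(), d0[y-s:y+s,x-s:x+s].min())
cv2.imwrite("pics/t2.png",cv2.convertScaleAbs(np.hstack([cv2.resize(np.ascontiguousarray(i[130:330,300:500,::-1]),(400,400)) for i in (a,n)]),alpha=1.8))
E
```

```text
jar_a [(np.int64(8), array([15.8, 10.2])), (np.int64(3), array([13.7,  9. ]))] depth diff >15mm: 0.009 min new depth 0.0 0.0
jar_b [(np.int64(0), 0), (np.int64(0), 0)] depth diff >15mm: 0.497 min new depth 0.0 0.0
funnel [(np.int64(0), 0), (np.int64(0), 0)] depth diff >15mm: 0.411 min new depth 0.0 0.0
```

```bash
python3 - <<'E'
from bench import eyes; import numpy as np; from h import *
d=eyes.snapshot("top")[1]; d0=np.load("pics/top0.npy")
for k,(x,y) in {"jar_b":(428,187),"funnel":(418,255)}.items():
    print(k,[(x+i,w("top",x+i,y,d0[y,x+i])[2].round(3),w("top",x+i,y,d[y,x+i])[2].round(3)) for i in range(-28,32,7)])
s=eyes.snapshot("scene")[1]; s0=np.load("pics/scene0.npy")
for k,(P) in {"jar_b":(.643,-.41,.127),"funnel":(.463,-.41,.04)}.items():
    u,v=px("scene",np.array(P)).astype(int); a,b=s[v-22:v+23,u-22:u+23],s0[v-22:v+23,u-22:u+23]; ok=(a>0)&(b>0); print(k,u,v,"scene depth diff>12mm frac",(abs(a-b)[ok]>.012).mean().round(3),"signed med",np.median((a-b)[ok]).round(4))
E
```

```text
jar_b [(400, np.float64(0.003), np.float64(0.753)), (407, np.float64(0.066), np.float64(0.751)), (414, np.float64(0.114), np.float64(0.752)), (421, np.float64(0.128), np.float64(0.748)), (428, np.float64(0.126), np.float64(0.75)), (435, np.float64(0.127), np.float64(0.747)), (442, np.float64(-0.003), np.float64(0.002)), (449, np.float64(-0.003), np.float64(0.001)), (456, np.float64(-0.0), np.float64(0.0))]
funnel [(390, np.float64(0.003), np.float64(0.694)), (397, np.float64(0.017), np.float64(0.728)), (404, np.float64(0.027), np.float64(0.736)), (411, np.float64(0.049), np.float64(0.734)), (418, np.float64(0.003), np.float64(0.004)), (425, np.float64(-0.004), np.float64(-0.0)), (432, np.float64(-0.003), np.float64(-0.002)), (439, np.float64(0.022), np.float64(0.018)), (446, np.float64(-0.001), np.float64(-0.004))]
jar_b 136 224 scene depth diff>12mm frac 0.019 signed med 0.0003
funnel 156 190 scene depth diff>12mm frac 0.026 signed med -0.0
```

The elbow (z ≈ 0.75 m) was just covering them in the top view. The scene camera's depth shows jar_b and the funnel haven't moved.

```bash
python3 -c 'from bench import close_job; print(close_job())'
```

```text
the job is handed in; nothing more can be done
None
```

The last clamp is free: it dropped out of its slot and hangs down beside the pot. I handed the job in at about 18 s of the 51 s. The arm was raised and touching nothing.

**Turning the nut:** I stroked the wings anticlockwise with the shut fingertips, never gripping. By the camera the nut turned about 550° (9.6 rad) on top of its unknown start. Its wing tops ended about 6 mm higher, which fits 1.5 turns.

**Pushing it out:** I pressed on the inner side of the hub, and the clamp swung out and fell. The force read under 1 N at each check.

**Final checks:**
- **Clamp:** the slot is empty. The nut hangs at about 0.09 m height and 0.19–0.21 m from the centre line.
- **Gauge, jar_a and weight:** these look unchanged from the start in the top view.
- **Jar_b and funnel:** these first showed as changed in the top view, but only because the arm's elbow was covering them. The scene camera's depth shows them unmoved.

**What went wrong on the way:**
- **First pass missed:** the real fingertips end about 30 mm short of the reported TCP, so my first circuit passed over the wings without touching. I then worked lower.
- **One jam:** part-way round, the clamp leaned against the lip and the finger jammed on the nut, with the wrist force reading up to about 87 N (limit 120 N). I backed off. The clamp was upright again, and I then stroked only sideways and inwards. I can't tell whether the judging counts that press against the 40 N limit for the arm and gripper body. I believe only the fingers touched the nut.

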